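Grade two grinding balls on the slotted ramp

ROBOT

A 6-joint arm with a two-finger parallel gripper is mounted at the origin on the work surface. World frame = base frame: x ahead of the robot, y to its left, z up, the work surface at z = 0. Lengths are in m, angles in rad, forces in N, time in s.
With the tool pointing down it reaches from about 0.35 to 0.775 m from the base axis. Payload 5.5 kg.
Tool frame: the origin (TCP) lies at the very end of the fingers, on their centre line; the grasp point (between the pads) lies ctrl.grasp_offset behind it (ctrl.grasp_offset is the distance from the TCP to the grasp point, in m); y points along the fingers, x is the direction in which the jaws open and shut, and the axes are right-handed (so a half turn about y gives the same grasp; the last joint's range is limited). The gripper opens to 85 mm and grips with 20 to 120 N. Pads are 22 mm wide; open, the fingers measure 114 mm over their backs; the gripper's body (76 mm by 85 mm) begins 54 mm behind the grasp point. The pads swing forward as they close: fully open they stand 13 mm farther back than shut.
Start: joints at [1.076, 0.313, 0.046, 1.304, 0, 1.431], TCP at [0.2, 0.539, 0.231] pointing down, gripper open.
Joint ranges: [-2.76, 2.76], [-0.86, 1.69], [-1.03, 1.26], [-2.2, 2.34], [-1.47, 1.5], [-3.14, 3.14]. Speed limits (rad/s): [2.57, 2.57, 3.14, 3.14, 3.14, 3.14].

INTERFACE

Orientations are given as a rotation vector (axis times angle).
In Python, from workcell import ctrl, vision gives the robot as it stands.
- The arm moves only by the tool apply_moves, never from a script. Its argument "rows" is one flat list of numbers, 6 for each row, row after row: the shift along the world's x, y, z each as a share of 300 mm, from -1 to 1, then the turn, a rotation vector about the world's x, y, z each as a share of 0.08 rad, from -1 to 1. A call has 1 to 12 rows; each row shifts and turns the commanded pose from where the row before left it; what a row does not reach is not made up. A row lasts 1/12 s, in which the tool goes at most 41.7 mm and 7.16 degrees, less where a joint would pass 70% of its speed; a pose out of reach is approached as far as the arm can. A call with a number of a shift or a turn outside -1 to 1 is refused whole. A call with a gripper value outside its range is refused whole. "jaw" is the opening, from 0 (shut) to 1 (fully open), set as the call begins (left out, the last holds). The fingers move at their own pace and stop on an object; the grip force is fixed at half the most. Time passes only in rows, so rows that do not move let the fingers close. It gives the time, the measured TCP pose, the force and the opening at its end, in the units of the state.
- ctrl.sense(): the state, without advancing time (a new reading comes with each control period).
- vision.get_image(name): name is "scene" or "top" or "wrist"; returns the picture (384x512x3 uint8, blue, green, red); there is no depth.
- vision.camera_params(name): a dict with "intrinsics" (3x3 intrinsics, pixels), "cam_to_world" (4x4, takes a point from camera to world coordinates). Camera axes: x right, y up, looking along -z (the intrinsics and any distortion apply to the point x, -y, -z); pixel columns grow to the right and rows downward; lengths in m; the calibration is good to about 2 mm. A picture is of the moment at which its call begins: read the wrist's pose just before it. camera_params takes no time and is no camera call; for the wrist camera it gives the pose at the moment of the call.
- ctrl.finish_job(): hands the job in, once; it reports no verdict.
The state is a dict: "time_s": time; "joint_positions": joint angles; "qvel": joint speeds; "tau": joint torques, N m; "ee_pos": TCP position; "orientation": TCP orientation; "wrist_force": force on the tool from outside, world axes, zero at the start; "ft_torque": the same for the moment, N m; "grip_width": opening from 0.0 (shut) to 1.0 (fully open).
Only numpy, scipy, OpenCV 4.12 (cv2) and the standard library are available. Lean on these libraries where they do the work, as an engineer would, in place of code of your own. Each camera call takes 0.05 s, during which the arm holds its last target.

TASK

Carry the blue scoop with its two grinding balls to the grading ramp and tip it over the ramp's high end, so that both balls run down the trough and the small steel ball drops into the first pocket and the big white ball into the last one. Then stand the empty blue scoop upright on the bench again.

Things in the scene. Friction and masses are not known exactly. Their poses are not given: they have to be found in the camera images.
- scoop_grip (a point): Handle of the blue scoop (mm: 62 wide, 34 high, 90 long, 0.12 kg): upright block at its back, 14 thick (x), 30 wide (y). Point: inside it, 72 above the scoop's underside, 20 below its top. x to the open front, z up. Front lip: 98 ahead, 49 below this point. Floor rises 12 deg to the front: balls roll out when tipped forward 35 to 40 deg. Ball tops 36 above underside. The yellow twin is not used.
- ramp_inlet (a point): Grading ramp, fixed: V trough, blue edges, 97 wide, 320 long, falls 12 deg along x (level, downhill; z up). Point: V bottom near the high end, 109 above bench. Edges 37 above V bottom; end wall 42 uphill, top 36 above point. Release within 20 of point, under 60 above. Slots downhill, 21 then 35 wide, drop balls in pockets: first 55-158, last 162-267 downhill, 84 wide, floor 4 above bench. All mm.
- small_ball: Steel ball, 16 mm in diameter, 0.017 kg, lying in the blue scoop; origin at its centre.
- big_ball: White ceramic ball, 28 mm in diameter, 0.07 kg, lying in the blue scoop; origin at its centre.

How it is judged:
On the way:
1. the blue scoop is tipped over the ramp's high end (angle between scoop_grip's own z axis and vertical above 0.2 rad and horizontal distance between scoop_grip and ramp_inlet below 0.14 m and height (world z) of scoop_grip above 0.14 m), for 0.1 s.
At the end, for the whole second after the job is handed in: The small ball lies in the first pocket and the big ball in the last pocket (each within the pocket's walls, its centre less than 35 mm above the bench), and the blue scoop stands upright on the bench (within 10 degrees, its grip point 60 to 85 mm high), released (x of small_ball in the frame of ramp_inlet between 0.055 and 0.158 m and y of small_ball in the frame of ramp_inlet between -0.045 and 0.045 m and height (world z) of each of small_ball, big_ball below 0.035 m and x of big_ball in the frame of ramp_inlet between 0.162 and 0.267 m and y of big_ball in the frame of ramp_inlet between -0.045 and 0.045 m and angle between scoop_grip's own z axis and vertical below 0.17 rad and height (world z) of scoop_grip between 0.06 and 0.085 m); the robot touches nothing.
It also fails if it takes over 56 s, if anything falls off the work surface, if the arm or the gripper's body presses on something with over 40 N, if the wrist force passes 120 N, or if a joint passes its speed limit or range.

## Working session

There is one attempt and no reset: what is moved stays moved. The work goes in short steps, Python scripts to look and compute and a tool call to move; the robot and the scene stay as the last step left them, time stands still between calls to the robot, and variables do not carry over. Pictures are saved under pics/ and viewed, and the job is handed in when it is done.

Besides the shell and the picture viewer there is one more tool, called after "Call:" as name(argument=value, ...) on one line, values as JSON. apply_moves: Moves the arm, as the interface text tells. Its arguments: {"type":"object","properties":{"rows":{"type":"array","items":{"type":"number"}},"jaw":{"type":"number"}},"required":["rows"]}

```bash
ls; mkdir -p pics; python3 - <<'E'
from workcell import ctrl, vision
import cv2
print(ctrl.sense(), ctrl.grasp_offset)
for n in ["scene","top","wrist"]:
    p=vision.camera_params(n); print(n,p)
for n in ["scene","top"]:
    cv2.imwrite(f"pics/{n}0.png",vision.get_image(n))
E
```

```text
pics
{'time_s': 0.0, 'joint_positions': array([ 1.07643349e+00,  3.13995534e-01,  4.49848876e-02,  1.30362243e+00,
       -2.09408205e-05,  1.43120686e+00]), 'qvel': array([-0.00104531, -0.0007128 ,  0.00125617, -0.00240541,  0.00073532,
       -0.00093608]), 'tau': array([-5.74960141e-04, -4.80625999e+01,  2.98529506e+01,  1.92844821e-02,
       -2.02030251e-04,  1.91221929e-06]), 'ee_pos': array([0.19950301, 0.53872741, 0.23041407]), 'orientation': array([-1.35727683, -0.94278034,  0.94547345]), 'wrist_force': array([-0.65210797,  0.15382024,  0.57467245]), 'ft_torque': array([0.04083577, 0.01925343, 0.03071748]), 'grip_width': 0.9988750005280316} 0.0187
scene {'intrinsics': array([[476.77341665,   0.        , 257.52423989],
       [  0.        , 476.77341665, 184.65208127],
       [  0.        ,   0.        ,   1.        ]]), 'cam_to_world': array([[ 0.70723766, -0.58836175,  0.39197619,  0.85457784],
       [ 0.70697191,  0.58671863, -0.39490755, -0.15981913],
       [ 0.00236876,  0.55640965,  0.83090474,  0.7692914 ],
       [ 0.        ,  0.        ,  0.        ,  1.        ]]
[... 272 characters left out ...]
-01],
       [-9.99996151e-01,  2.47934794e-03, -1.24521575e-03,
         1.35975917e-01],
       [-7.74443401e-04,  1.81533753e-01,  9.83384409e-01,
         9.18265449e-01],
       [ 0.00000000e+00,  0.00000000e+00,  0.00000000e+00,
         1.00000000e+00]])}
wrist {'intrinsics': array([[266.16703608,   0.        , 259.44695677],
       [  0.        , 266.16703608, 189.82558328],
       [  0.        ,   0.        ,   1.        ]]), 'cam_to_world': array([[ 0.34679236, -0.89093004, -0.29322128,  0.12416496],
       [ 0.93794123,  0.32902767,  0.10957667,  0.56687718],
       [-0.00114723, -0.31302468,  0.9497443 ,  0.37330032],
       [ 0.        ,  0.        ,  0.        ,  1.        ]])}
```

View pics/scene0.png

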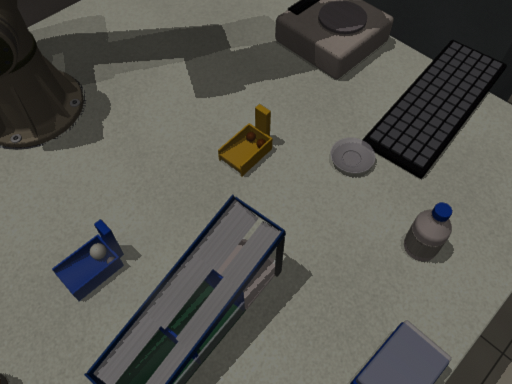

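View pics/top0.png

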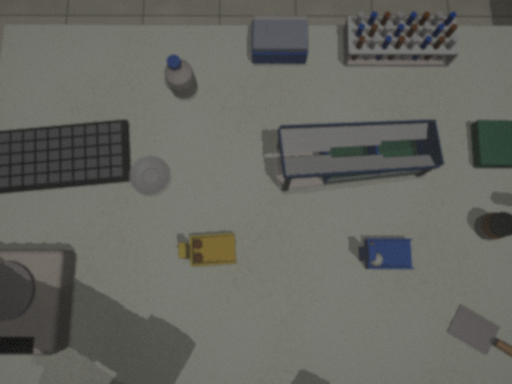

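```bash
python3 - <<'E'
import cv2
t=cv2.imread("pics/top0.png"); s=cv2.imread("pics/scene0.png")
cv2.convertScaleAbs(t,t,1.8,0);cv2.convertScaleAbs(s,s,1.5,0)
c=lambda im,x,y,w,h,k,n: cv2.imwrite(n,cv2.resize(im[y:y+h,x:x+w],None,fx=k,fy=k,interpolation=cv2.INTER_CUBIC))
c(t,350,225,75,56,10,"pics/t_scoop.png")
c(t,265,110,190,85,4,"pics/t_ramp.png")
c(s,45,215,90,65+25,6,"pics/s_scoop.png")
c(s,80,190,220,194,3,"pics/s_ramp.png")
E
```

```text
(no output)
```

View pics/t_scoop.png

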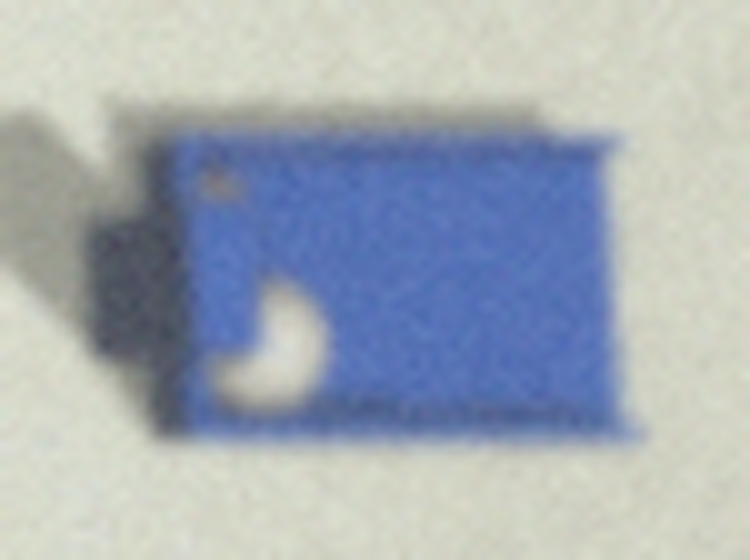

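View pics/t_ramp.png

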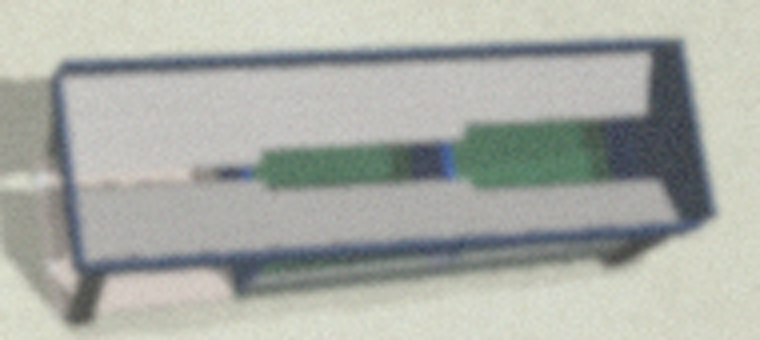

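View pics/s_scoop.png

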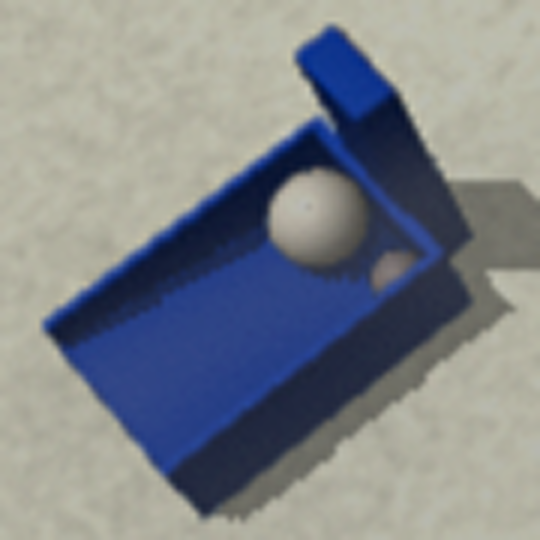

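View pics/s_ramp.png

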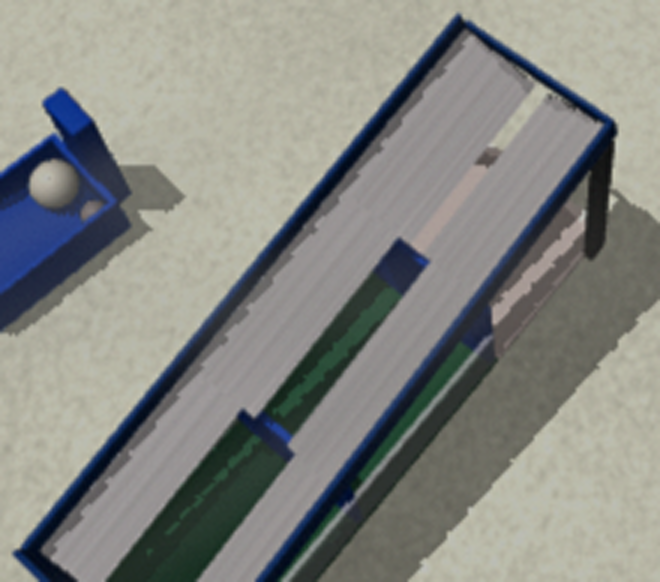

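```bash
cat > h.py <<'E'
import numpy as np, cv2
from workcell import ctrl, vision
from scipy.spatial.transform import Rotation as R
def ray(n,u,v,p=None):
    p=p or vision.camera_params(n); K=p["intrinsics"];T=p["cam_to_world"]
    d=np.array([(u-K[0,2])/K[0,0],-(v-K[1,2])/K[1,1],-1.0])
    return T[:3,3],T[:3,:3]@d
def atz(n,u,v,z,p=None):
    o,d=ray(n,u,v,p); return o+d*(z-o[2])/d[2]
def proj(n,P,p=None):
    p=p or vision.camera_params(n); K=p["intrinsics"];T=p["cam_to_world"]
    q=T[:3,:3].T@(np.asarray(P)-T[:3,3]); return np.array([K[0,0]*q[0]/-q[2]+K[0,2],K[1,1]*-q[1]/-q[2]+K[1,2]])
def tri(*obs):
    A=np.zeros((3,3));b=np.zeros(3);
    for n,u,v in obs:
        o,d=ray(n,u,v); d=d/np.linalg.norm(d); M=np.eye(3)-np.outer(d,d); A+=M;b+=M@o
    return np.linalg.solve(A,b)
E
python3 - <<'E'
from h import *
np.set_printoptions(precision=4,suppress=True)
S=lambda x,y:("scene",x/3+80,y/3+190); T=lambda x,y:("top",x/4+265,y/4+110)
print("far-left",tri(S(460,15),T(62,68)) )
print(tri(S(612,125),T(80,268)))
print(tri(S(20,550),T(715,215)))
print(tri(S(20,550),T(682,42)))
for a in [T(62,68),T(80,268)]: print(atz(*a,.145),atz(*a,.155))
for a in [S(460,15),S(612,125)]: print(atz(*a,.145),atz(*a,.155))
for a in [T(682,42),T(715,215),S(20,550)]: print(atz(*a,.087))
print("slots", [atz(*T(x,172),z) for x,z in((255,.09),(410,.07),(455,.06),(610,.05))])
c=lambda x,y:("scene",x/6+45,y/6+215); t=lambda x,y:("top",x/10+350,y/10+225)
print("handle top")
for p in [(335,25),(400,97),(350,118),(297,55)]: print(atz(*c(*p),.092))
print([atz(*t(*p),.092) for p in [(190,222),(190,355),(258,222),(258,355)]])
print("rim z=.034", [atz(*c(*p),.034) for p in [(318,122),(440,250),(45,325),(165,472)]])
print([atz(*t(*p),.034) for p in [(180,135),(180,437),(620,138),(640,437)]])
E
```

```text
far-left [0.6019 0.083  0.2346]
[0.5931 0.1152 0.0533]
[ 0.5881 -0.221   0.095 ]
[ 0.6367 -0.1926  0.1899]
[0.6451 0.1006 0.145 ] [0.6417 0.1011 0.155 ]
[0.5485 0.0928 0.145 ] [0.5464 0.0934 0.155 ]
[0.5472 0.0966 0.145 ] [0.5521 0.0925 0.155 ]
[0.6469 0.1054 0.145 ] [0.6502 0.1012 0.155 ]
[ 0.6791 -0.2179  0.087 ]
[ 0.5886 -0.2279  0.087 ]
[ 0.587  -0.2186  0.087 ]
slots [array([0.6094, 0.0018, 0.09  ]), array([ 0.615 , -0.0808,  0.07  ]), array([ 0.6178, -0.1067,  0.06  ]), array([ 0.6207, -0.1908,  0.05  ])]
handle top
[ 0.4027 -0.0665  0.092 ]
[ 0.4334 -0.067   0.092 ]
[ 0.4292 -0.0801  0.092 ]
[ 0.4032 -0.0792  0.092 ]
[array([ 0.4226, -0.0701,  0.092 ]), array([ 0.3974, -0.069 ,  0.092 ]), array([ 0.4226, -0.0832,  0.092 ]), array([ 0.3975, -0.082 ,  0.092 ])]
rim z=.034 [array([ 0.3874, -0.0806,  0.034 ]), array([ 0.4454, -0.0796,  0.034 ]), array([ 0.387 , -0.1702,  0.034 ]), array([ 0.4468, -0.1702,  0.034 ])]
[array([ 0.443 , -0.0833,  0.034 ]), array([ 0.3819, -0.0807,  0.034 ]), array([ 0.4426, -0.1739,  0.034 ]), array([ 0.3821, -0.1742,  0.034 ])]
```

```bash
python3 - <<'E'
from h import *
np.set_printoptions(precision=4,suppress=True)
s=ctrl.sense(); M=R.from_rotvec(s["orientation"]).as_matrix(); print(M)
a=np.degrees(np.arctan2(M[1,0],M[0,0])); print(a)
for t in (90,-90):
    w=(t-a+180)%360-180; print(t,w,np.radians(w)/.08)
print("d",(np.array([.414,-.0745,.20])-s["ee_pos"])/.3)
E
```

```text
[[ 0.3474 -0.0008 -0.9377]
 [ 0.9377 -0.0014  0.3474]
 [-0.0016 -1.      0.0003]]
69.67256867439447
90 20.327431325605517 4.434757563810647
-90 -159.67256867439448 -34.83515060606177
d [ 0.7148 -2.0443 -0.1016]
```

Call:
apply_moves(rows=[0.045,-0.128,0,0,0,0.277,0.045,-0.128,0,0,0,0.277,0.045,-0.128,0,0,0,0.277,0.045,-0.128,0,0,0,0.277,0.045,-0.128,0,0,0,0.277,0.045,-0.128,0,0,0,0.277,0.045,-0.128,0,0,0,0.277,0.045,-0.128,0,0,0,0.277,0.045,-0.128,0,0,0,0.277,0.045,-0.128,0,0,0,0.277,0.045,-0.128,0,0,0,0.277,0.045,-0.128,0,0,0,0.277], jaw=1)

```text
time_s: 1.1
ee_pos: [0.3616, 0.0765, 0.2313]
orientation: [-1.249, -1.145, 1.144]
wrist_force: [1.9, 0.1, 0.0]
grip_width: 1.0
```

Call:
apply_moves(rows=[0.045,-0.128,-0.025,0,0,0.277,0.045,-0.128,-0.025,0,0,0.277,0.045,-0.128,-0.025,0,0,0.277,0.045,-0.128,-0.025,0,0,0.277,0,0,0,0,0,0,0,0,0,0,0,0])

```text
time_s: 1.6
ee_pos: [0.4155, -0.0769, 0.2004]
orientation: [-1.209, -1.204, 1.206]
wrist_force: [-0.7, 1.0, -0.0]
grip_width: 0.998
```

```bash
python3 - <<'E'
from h import *
np.set_printoptions(precision=4,suppress=True)
s=ctrl.sense(); print(s["time_s"],s["ee_pos"],s["joint_positions"]); print(R.from_rotvec(s["orientation"]).as_matrix())
p=vision.camera_params("wrist"); print(p["cam_to_world"].tolist())
im=vision.get_image("wrist"); im=cv2.convertScaleAbs(im,None,1.5,0); cv2.imwrite("pics/w1.png",cv2.resize(im,(768,576)))
print("pred handle top",proj("wrist",[.414,-.0745,.092],p)*1.5)
E
```

```text
1.6 [ 0.4155 -0.0769  0.2004] [-0.3737  0.034  -0.3712  1.1679  0.0002 -0.3685]
[[ 0.0051 -0.002  -1.    ]
 [ 1.      0.0011  0.0051]
 [ 0.001  -1.      0.002 ]]
[[0.004472022948067537, -0.9502246986000012, -0.31153334200577554, 0.33530868845758877], [0.999988896167424, 0.0047124496426380275, -1.8979509005243247e-05, -0.07659996863888437], [0.001486119984429056, -0.3115297979149045, 0.9502352216469825, 0.34340791570931567], [0.0, 0.0, 0.0, 1.0]]
pred handle top [392.3204 279.3478]
```

View pics/w1.png

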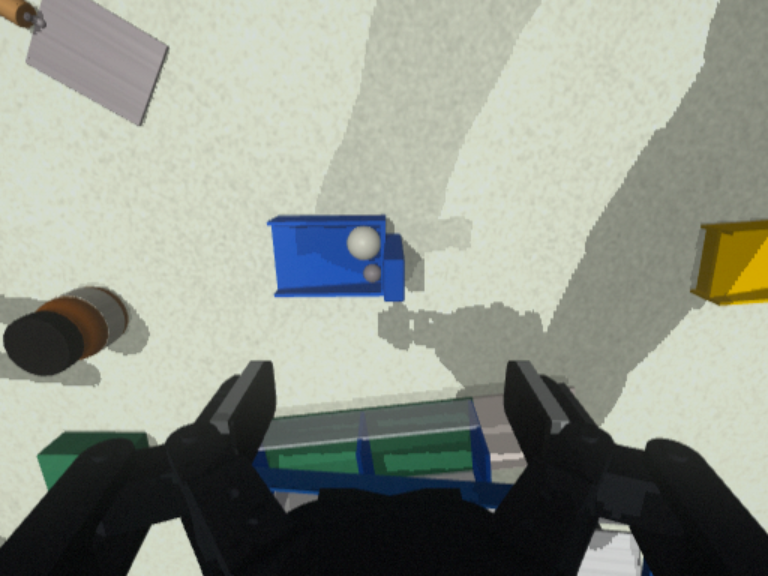

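```bash
python3 - <<'E'
import cv2
im=cv2.imread("pics/w1.png"); cv2.imwrite("pics/w1c.png",cv2.resize(im[200:310,260:420],None,fx=5,fy=5,interpolation=cv2.INTER_CUBIC)[:, :800])
E
```

```text
(no output)
```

View pics/w1c.png

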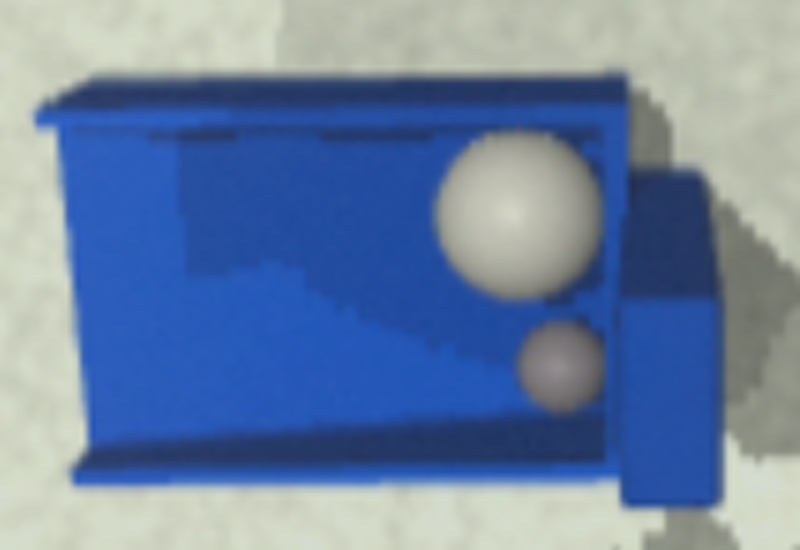

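Call:
apply_moves(rows=[0,0.011,-0.05,0,0,0,0,0,-0.08,0,0,0,0,0,-0.08,0,0,0,0,0,-0.08,0,0,0,0,0,-0.07,0,0,0,0,0,-0.06,0,0,0,0,0,-0.04,0,0,0,0,0,-0.03,0,0,0,0,0,0,0,0,0,0,0,0,0,0,0])

```text
time_s: 2.48
ee_pos: [0.4155, -0.0708, 0.0545]
orientation: [-1.208, -1.21, 1.21]
wrist_force: [0.2, 0.3, 0.3]
grip_width: 1.0
```

```bash
python3 - <<'E'
from h import *
np.set_printoptions(precision=4,suppress=True)
s=ctrl.sense(); print(s["time_s"],s["ee_pos"],s["wrist_force"])
im=vision.get_image("wrist"); im=cv2.convertScaleAbs(im,None,1.5,0); cv2.imwrite("pics/w2.png",cv2.resize(im,(768,576)))
E
```

```text
2.4833 [ 0.4155 -0.0708  0.0545] [0.1646 0.2979 0.296 ]
```

View pics/w2.png

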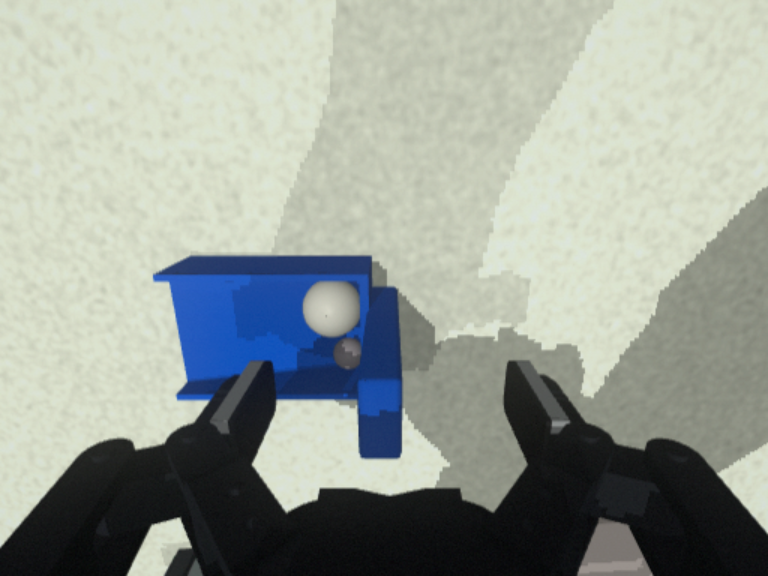

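Call:
apply_moves(rows=[0,-0.009,0,0,0,0,0,0,0,0,0,0])

```text
time_s: 2.7
ee_pos: [0.4167, -0.0751, 0.0553]
orientation: [-1.211, -1.21, 1.209]
wrist_force: [-0.1, 0.0, -1.0]
grip_width: 0.998
```

Call:
apply_moves(rows=[0,0,0,0,0,0,0,0,0,0,0,0,0,0,0,0,0,0,0,0,0,0,0,0], jaw=0.3)

```text
time_s: 3.03
ee_pos: [0.4159, -0.0747, 0.0545]
orientation: [-1.21, -1.209, 1.209]
wrist_force: [0.2, 0.5, -1.4]
grip_width: 0.456
```

Call:
apply_moves(rows=[0,0,0,0,0,0,0,0,0,0,0,0,0,0,0,0,0,0,0,0,0,0,0,0,0,0,0,0,0,0,0,0,0,0,0,0], jaw=0)

```text
time_s: 3.53
ee_pos: [0.416, -0.0746, 0.0544]
orientation: [-1.209, -1.209, 1.209]
wrist_force: [0.1, 0.5, 2.0]
grip_width: 0.156
```

```bash
python3 - <<'E'
from h import *
np.set_printoptions(precision=4,suppress=True)
s=ctrl.sense(); print(s["time_s"],s["ee_pos"],s["wrist_force"],s["grip_width"])
im=vision.get_image("wrist"); im=cv2.convertScaleAbs(im,None,1.5,0); cv2.imwrite("pics/w3.png",cv2.resize(im,(768,576)))
E
```

```text
3.5333 [ 0.416  -0.0746  0.0544] [0.0668 0.5004 2.0172] 0.1559779443635823
```

View pics/w3.png

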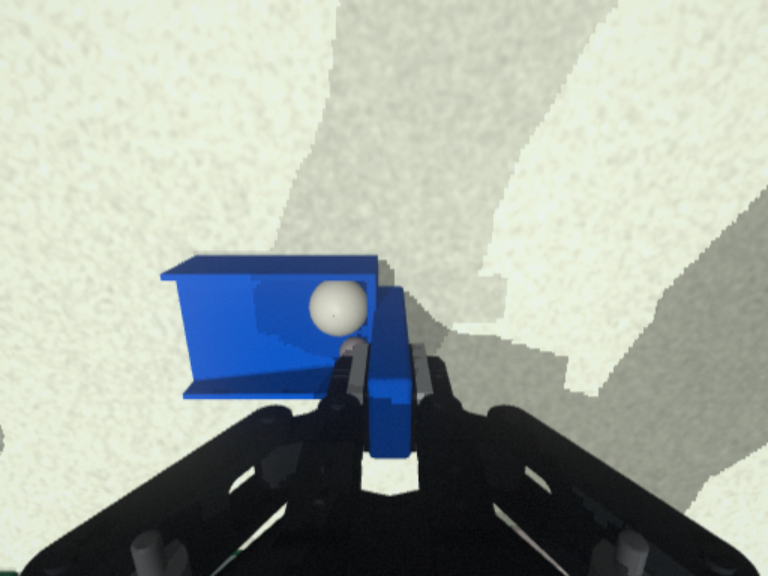

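Call:
apply_moves(rows=[0,0,0.02,0,0,0,0,0,0.04,0,0,0,0,0,0.06,0,0,0,0,0,0.08,0,0,0,0,0,0.09,0,0,0,0,0,0.09,0,0,0,0,0,0.09,0,0,0,0,0,0.09,0,0,0,0,0,0.08,0,0,0,0,0,0.06,0,0,0,0,0,0.04,0,0,0,0,0,0.02,0,0,0])

```text
time_s: 4.58
ee_pos: [0.416, -0.0747, 0.2841]
orientation: [-1.211, -1.21, 1.209]
wrist_force: [0.6, -1.0, -3.0]
grip_width: 0.158
```

Call:
apply_moves(rows=[0.0117,0.0152,0,0,0,0.026,0.0234,0.0304,0,0,0,0.052,0.035,0.0455,0,0,0,0.079,0.0468,0.0607,0,0,0,0.105,0.0468,0.0607,0,0,0,0.105,0.0468,0.0607,0,0,0,0.105,0.0468,0.0607,0,0,0,0.105,0.0468,0.0607,0,0,0,0.105,0.0468,0.0607,0,0,0,0.105,0.0468,0.0607,0,0,0,0.105,0.0468,0.0607,0,0,0,0.105,0.0468,0.0607,0,0,0,0.105])

```text
time_s: 5.58
ee_pos: [0.563, 0.1181, 0.2804]
orientation: [-1.164, -1.272, 1.276]
wrist_force: [0.2, -0.8, -2.2]
grip_width: 0.161
```

Call:
apply_moves(rows=[0.035,0.0455,0,0,0,0.079,0.0234,0.0304,0,0,0,0.052,0.0234,0.0304,0,0,0,0.052,0.0117,0.0152,0,0,0,0.026,0,0,0,0,0,0,0,0,0,0,0,0])

```text
time_s: 6.08
ee_pos: [0.5907, 0.1532, 0.2811]
orientation: [-1.156, -1.284, 1.287]
wrist_force: [0.2, -0.8, -2.6]
grip_width: 0.156
```

```bash
python3 - <<'E'
from h import *
np.set_printoptions(precision=4,suppress=True)
s=ctrl.sense(); print(s["time_s"],s["ee_pos"],s["wrist_force"],s["grip_width"],s["joint_positions"]);print(R.from_rotvec(s["orientation"]).as_matrix())
T=lambda x,y:("top",x/4+265,y/4+110)
for n in("wrist","top","scene"):
  im=vision.get_image(n); im=cv2.convertScaleAbs(im,None,1.5,0); cv2.imwrite(f"pics/{n}4.png",cv2.resize(im,(768,576)))
E
```

```text
6.0833 [0.5907 0.1532 0.2811] [ 0.1534 -0.7536 -2.6102] 0.15597290014741788 [ 0.1223  0.3809  0.2636  1.4557 -0.0001  0.0173]
[[-0.1048 -0.0022 -0.9945]
 [ 0.9945 -0.0004 -0.1048]
 [-0.0002 -1.      0.0022]]
```

View pics/wrist4.png

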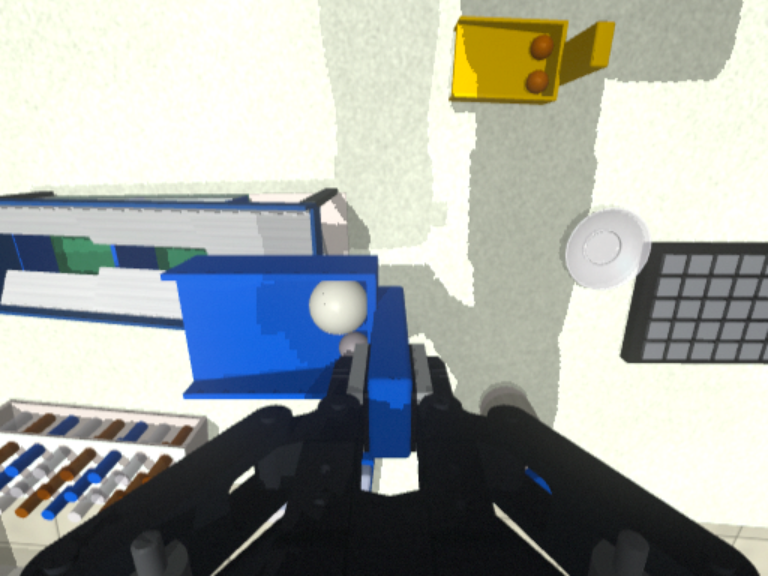

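View pics/top4.png

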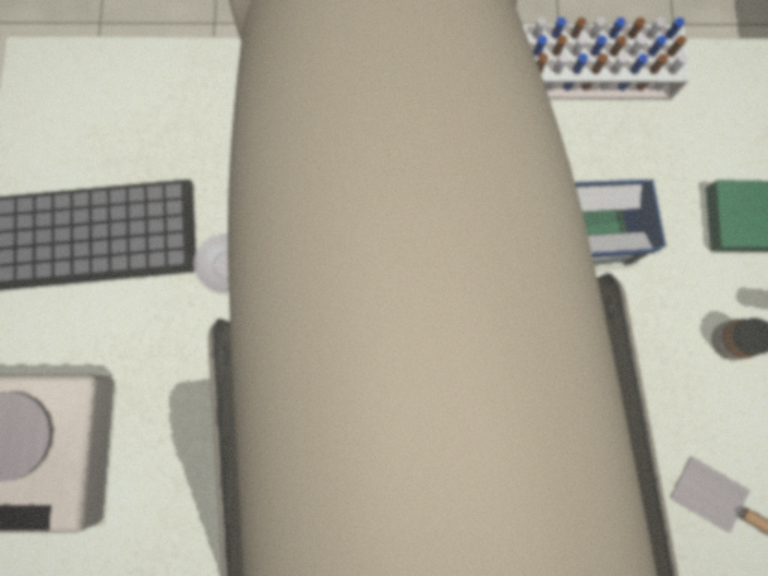

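View pics/scene4.png

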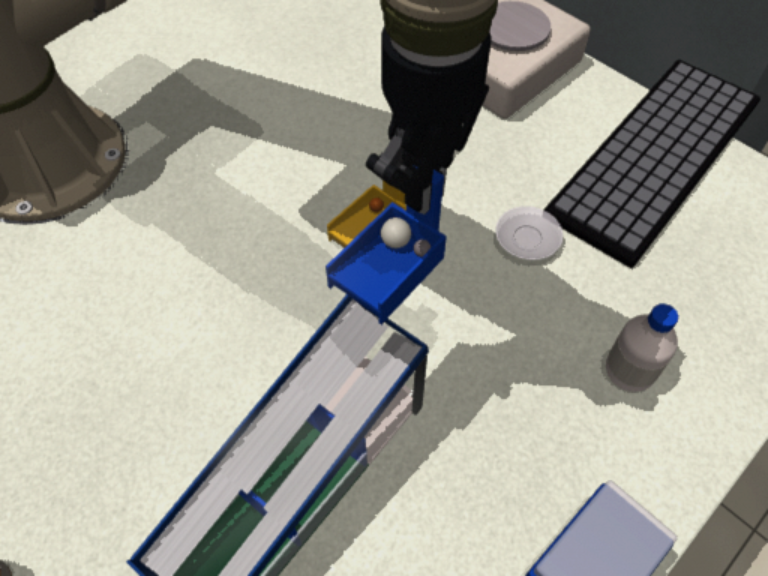

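```bash
python3 - <<'E'
from h import *
np.set_printoptions(precision=4,suppress=True)
d=np.array([np.cos(np.radians(-84)),np.sin(np.radians(-84))]); n=np.array([-d[1],d[0]]); I=np.array([.602,.0555])
def P(x,y,z):return np.append(I+d*x+n*y,z)
for nm,q in dict(cornA=P(-42,-48.5,155),).items(): pass
for nm,(x,y,z) in dict(near=(-42,-48.5,155),wallnear=(-42,-48.5,145),far=(-42,48.5,155),lownear=(278,-48.5,87),lowfar=(278,48.5,87),slot1a=(55,0,97),slot1b=(158,0,75)).items():
    p=np.append(I+d*x/1e3+n*y/1e3,z/1e3); print(nm,p,"w",proj("wrist",p)*1.5,"s",proj("scene",p)*1.5,"t",proj("top",p))
im=cv2.imread("pics/wrist4.png"); cv2.imwrite("pics/w4c.png",cv2.resize(im[170:350,0:400],None,fx=2,fy=2))
E
```

```text
near [0.5494 0.0922 0.155 ] w [305.5366 205.0496] s [347.9245 291.0581] t [285.6431 175.4066]
wallnear [0.5494 0.0922 0.145 ] w [308.4065 203.2669] s [348.3335 296.2923] t [285.3421 176.5435]
far [0.6458 0.1023 0.155 ] w [314.0885 336.9438] s [423.5565 343.9683] t [279.813  124.8723]
lownear [ 0.5828 -0.226   0.087 ] w [-63.7757 194.982 ] s [120.4226 562.6961] t [443.0375 166.5712]
lowfar [ 0.6793 -0.2159  0.087 ] w [-25.7534 304.2025] s [193.6615 637.6735] t [434.5243 120.4267]
slot1a [0.6077 0.0008 0.097 ] w [208.0617 254.7306] s [323.9977 410.9039] t [329.8439 152.8967]
slot1b [ 0.6185 -0.1016  0.075 ] w [103.7324 248.8194] s [254.6343 497.2719] t [378.2402 150.7306]
```

View pics/w4c.png

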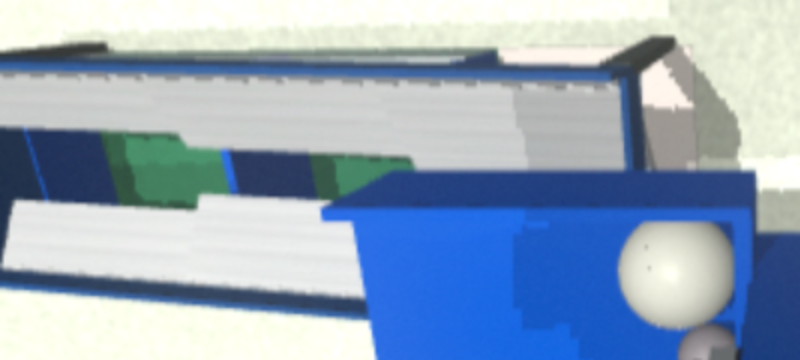

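```bash
python3 - <<'E'
from h import *
np.set_printoptions(precision=4,suppress=True)
d=np.array([np.cos(np.radians(-84)),np.sin(np.radians(-84))]); ax=np.array([-d[1],d[0]])
L=np.array([.6004,.0710]);Lz=.167
def tcp(t):
    c,s=np.cos(np.radians(t)),np.sin(np.radians(t)); return np.append(L-d*(.098*c-.0305*s),Lz+.098*s+.0305*c)
print((tcp(14)-[.5907,.1532,.2811])/.3, np.radians(14)/.08*ax)
p=tcp(14)
for t in range(18,47,4):
    print(t,tcp(t),(tcp(t)-p)/.3/4, np.radians(1)/.08*ax); p=tcp(t)
E
```

```text
[ 0.0018  0.0168 -0.2027] [3.0376 0.3193]
18 [0.5916 0.1543 0.2263] [ 0.0003 -0.0033  0.005 ] [0.217  0.0228]
22 [0.5921 0.15   0.232 ] [ 0.0004 -0.0036  0.0047] [0.217  0.0228]
26 [0.5926 0.1453 0.2374] [ 0.0004 -0.0039  0.0045] [0.217  0.0228]
30 [0.5931 0.1402 0.2424] [ 0.0004 -0.0042  0.0042] [0.217  0.0228]
34 [0.5937 0.1348 0.2471] [ 0.0005 -0.0045  0.0039] [0.217  0.0228]
38 [0.5943 0.1291 0.2514] [ 0.0005 -0.0048  0.0036] [0.217  0.0228]
42 [0.5949 0.1231 0.2552] [ 0.0005 -0.005   0.0032] [0.217  0.0228]
46 [0.5956 0.1169 0.2587] [ 0.0005 -0.0052  0.0029] [0.217  0.0228]
```

Call:
apply_moves(rows=[0,0.0017,-0.0203,0.304,0.032,0,0,0.0017,-0.0203,0.304,0.032,0,0,0.0017,-0.0203,0.304,0.032,0,0,0.0017,-0.0203,0.304,0.032,0,0,0.0017,-0.0203,0.304,0.032,0,0,0.0017,-0.0203,0.304,0.032,0,0,0.0017,-0.0203,0.304,0.032,0,0,0.0017,-0.0203,0.304,0.032,0,0,0.0017,-0.0203,0.304,0.032,0,0,0.0017,-0.0203,0.304,0.032,0])

```text
time_s: 7.07
ee_pos: [0.5913, 0.1582, 0.2208]
orientation: [-0.965, -1.381, 1.104]
wrist_force: [-0.9, -0.5, -2.4]
grip_width: 0.157
```

```bash
python3 - <<'E'
from h import *
np.set_printoptions(precision=4,suppress=True)
s=ctrl.sense(); print(s["time_s"],s["ee_pos"],s["wrist_force"],s["joint_positions"]);M=R.from_rotvec(s["orientation"]).as_matrix();print(M, np.degrees(np.arccos(-M[2,1])))
im=vision.get_image("scene"); im=cv2.convertScaleAbs(im,None,1.5,0); cv2.imwrite("pics/s5.png",cv2.resize(im[100:300,130:330],None,fx=3,fy=3))
E
```

```text
7.0667 [0.5913 0.1582 0.2208] [-0.8935 -0.4906 -2.3758] [ 0.0086  0.3842  0.0998  1.3105  0.2458 -0.0989]
[[-0.1012 -0.0255 -0.9945]
 [ 0.9644  0.2431 -0.1044]
 [ 0.2445 -0.9697 -0.0001]] 14.150844805645082
```

View pics/s5.png

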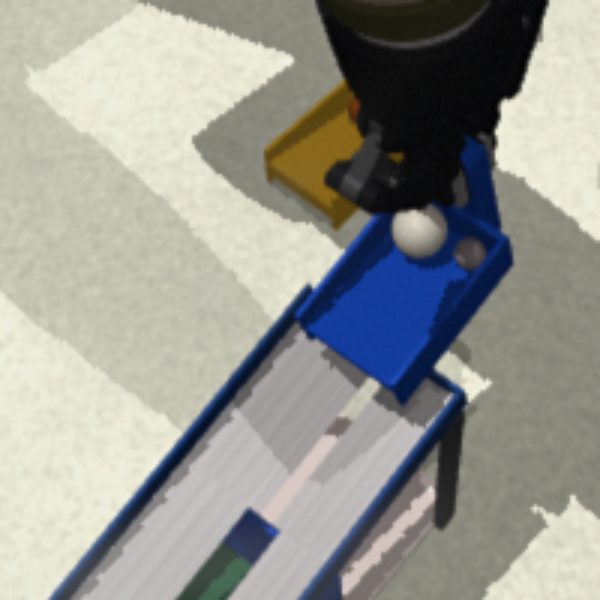

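Call:
apply_moves(rows=[0.0003,-0.0033,0.005,0.217,0.023,0,0.0003,-0.0033,0.005,0.217,0.023,0,0.0003,-0.0033,0.005,0.217,0.023,0,0.0003,-0.0033,0.005,0.217,0.023,0,0.0004,-0.0036,0.0047,0.217,0.023,0,0.0004,-0.0036,0.0047,0.217,0.023,0,0.0004,-0.0036,0.0047,0.217,0.023,0,0.0004,-0.0036,0.0047,0.217,0.023,0])

```text
time_s: 7.78
ee_pos: [0.5922, 0.1497, 0.2333]
orientation: [-0.855, -1.426, 0.999]
wrist_force: [1.0, 0.4, -1.5]
grip_width: 0.155
```

```bash
cat > look.py <<'E'
from h import *
import sys
np.set_printoptions(precision=4,suppress=True)
s=ctrl.sense(); M=R.from_rotvec(s["orientation"]).as_matrix();print(s["time_s"],s["ee_pos"],s["wrist_force"],s["grip_width"],np.degrees(np.arccos(-M[2,1])))
im=vision.get_image("scene"); im=cv2.convertScaleAbs(im,None,1.5,0); cv2.imwrite(sys.argv[1],cv2.resize(im[100:384,60:330],None,fx=2,fy=2))
E
python3 look.py pics/s6.png
```

```text
7.7833 [0.5922 0.1497 0.2333] [ 0.9783  0.4459 -1.5201] 0.15459717793552577 22.11543517360364
```

View pics/s6.png

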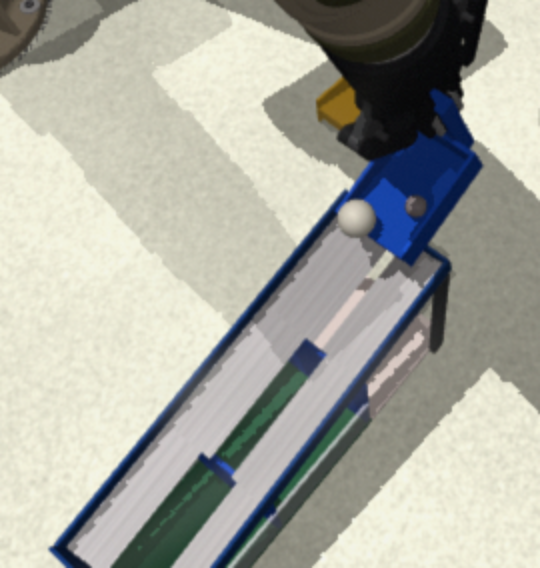

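Call:
apply_moves(rows=[0,0,0,0,0,0,0,0,0,0,0,0])

```text
time_s: 8.0
ee_pos: [0.5922, 0.1497, 0.2331]
orientation: [-0.857, -1.426, 1.001]
wrist_force: [0.3, 0.6, -1.5]
grip_width: 0.158
```

```bash
python3 look.py pics/s7.png
```

```text
8.0 [0.5922 0.1497 0.2331] [ 0.3109  0.5616 -1.5106] 0.15810582541926205 22.020161619041023
```

View pics/s7.png

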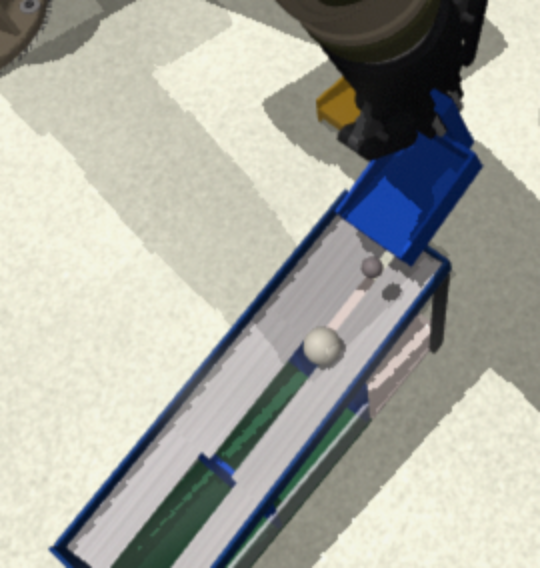

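Big ball is ahead in the trough, small one just landed. I hold still while they settle.

Call:
apply_moves(rows=[0,0,0,0,0,0,0,0,0,0,0,0,0,0,0,0,0,0,0,0,0,0,0,0,0,0,0,0,0,0,0,0,0,0,0,0,0,0,0,0,0,0,0,0,0,0,0,0])

```text
time_s: 8.72
ee_pos: [0.5921, 0.1499, 0.2331]
orientation: [-0.856, -1.426, 1.001]
wrist_force: [0.1, 0.9, -2.3]
grip_width: 0.161
```

```bash
python3 look.py pics/s8.png
```

```text
8.7167 [0.5921 0.1499 0.2331] [ 0.0899  0.8586 -2.2817] 0.16057683775854126 22.020167667633576
```

View pics/s8.png

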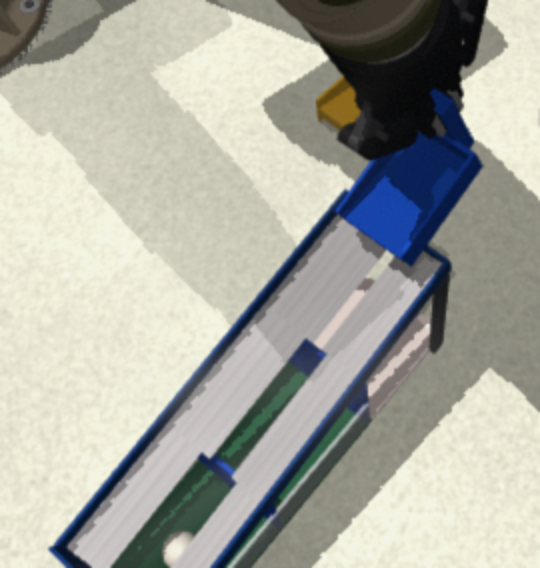

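Call:
apply_moves(rows=[0,0.01,0.04,0,0,0,0,0.01,0.04,-0.3,-0.0315,0,0,0,0.04,-0.45,-0.0473,0,0,0,0.04,-0.45,-0.0473,0,0,0,0.04,-0.45,-0.0473,0,0,0,0.03,-0.45,-0.0473,0,0,0,0,-0.45,-0.0473,0,0,0,0,-0.45,-0.0473,0,0,0,0,-0.45,-0.0473,0,0,0,0,-0.45,-0.0473,0,0,0,0,-0.45,-0.0473,0,0,0,0,-0.427,-0.0445,0])

```text
time_s: 9.77
ee_pos: [0.592, 0.1561, 0.3022]
orientation: [-1.159, -1.285, 1.287]
wrist_force: [0.6, -0.8, -2.4]
grip_width: 0.155
```

```bash
python3 - <<'E'
from h import *
np.set_printoptions(precision=4,suppress=True)
s=ctrl.sense(); M=R.from_rotvec(s["orientation"]).as_matrix();print(s["time_s"],s["ee_pos"],s["wrist_force"],M)
Mt=np.array([[0,0,-1],[1,0,0],[0,-1,0.]])
print(R.from_matrix(Mt@M.T).as_rotvec()/.08, (np.array([.416,-.0746,s["ee_pos"][2]])-s["ee_pos"])/.3)
E
```

```text
9.7667 [0.592  0.1561 0.3022] [ 0.5858 -0.7556 -2.4031] [[-0.1044  0.0002 -0.9945]
 [ 0.9945 -0.0012 -0.1044]
 [-0.0012 -1.     -0.    ]]
[ 0.0153  0.0011 -1.3073] [-0.5868 -0.7689  0.    ]
```

Call:
apply_moves(rows=[-0.02,-0.026,0,0,0,-0.044,-0.04,-0.052,0,0,0,-0.088,-0.06,-0.079,0,0,0,-0.134,-0.067,-0.088,0,0,0,-0.15,-0.067,-0.088,0,0,0,-0.15,-0.067,-0.088,0,0,0,-0.15,-0.067,-0.088,0,0,0,-0.15,-0.067,-0.088,0,0,0,-0.15,-0.052,-0.068,0,0,0,-0.115,-0.04,-0.052,0,0,0,-0.088,-0.026,-0.034,0,0,0,-0.058,-0.014,-0.018,0,0,0,-0.03])

```text
time_s: 10.77
ee_pos: [0.4144, -0.076, 0.3023]
orientation: [-1.211, -1.208, 1.207]
wrist_force: [0.4, -0.6, -2.8]
grip_width: 0.158
```

Call:
apply_moves(rows=[0,0,-0.04,0,0,0,0,0,-0.07,0,0,0,0,0,-0.1,0,0,0,0,0,-0.1,0,0,0,0,0,-0.1,0,0,0,0,0,-0.1,0,0,0,0,0,-0.1,0,0,0,0,0,-0.07,0,0,0,0,0,-0.05,0,0,0,0,0,-0.03,0,0,0,0,0,-0.02,0,0,0,0,0,0,0,0,0])

```text
time_s: 11.77
ee_pos: [0.4155, -0.0745, 0.0674]
orientation: [-1.208, -1.209, 1.209]
wrist_force: [0.5, 0.2, -1.5]
grip_width: 0.158
```

```bash
python3 look.py pics/s9.png
```

```text
11.7667 [ 0.4155 -0.0745  0.0674] [ 0.4509  0.2282 -1.5132] 0.15799811122675408 0.08810138380135879
```

View pics/s9.png

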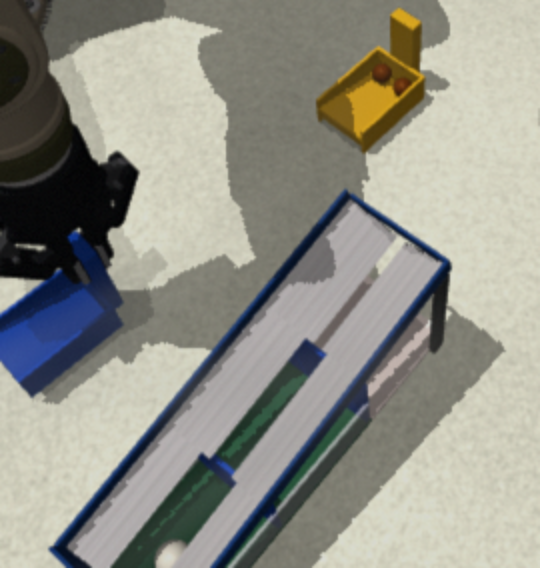

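Call:
apply_moves(rows=[0,0,-0.015,0,0,0,0,0,-0.013,0,0,0,0,0,-0.008,0,0,0,0,0,-0.005,0,0,0,0,0,0,0,0,0,0,0,0,0,0,0])

```text
time_s: 12.32
ee_pos: [0.416, -0.0748, 0.0558]
orientation: [-1.209, -1.209, 1.209]
wrist_force: [-0.3, -0.6, -1.6]
grip_width: 0.158
```

Call:
apply_moves(rows=[0,0,-0.003,0,0,0,0,0,-0.003,0,0,0,0,0,0,0,0,0,0,0,0,0,0,0])

```text
time_s: 12.65
ee_pos: [0.4162, -0.0749, 0.0544]
orientation: [-1.21, -1.21, 1.209]
wrist_force: [-0.2, 1.1, 4.6]
grip_width: 0.153
```

Contact with the bench (4.6 N). Release and retreat upward.

Call:
apply_moves(rows=[0,0,0,0,0,0,0,0,0,0,0,0,0,0,0,0,0,0,0,0,0,0,0,0,0,0,0,0,0,0,0,0,0,0,0,0], jaw=1)

```text
time_s: 13.15
ee_pos: [0.4159, -0.0748, 0.0539]
orientation: [-1.209, -1.209, 1.209]
wrist_force: [0.2, 0.1, -0.7]
grip_width: 0.984
```

Call:
apply_moves(rows=[0,0,0.02,0,0,0,0,0,0.04,0,0,0,0,0,0.07,0,0,0,0,0,0.1,0,0,0,0,0,0.12,0,0,0,0,0,0.12,0,0,0,0,0,0.12,0,0,0,0,0,0.12,0,0,0])

```text
time_s: 13.82
ee_pos: [0.4155, -0.0746, 0.2693]
orientation: [-1.21, -1.209, 1.209]
wrist_force: [-0.4, -0.3, 0.9]
grip_width: 1.0
```

Call:
apply_moves(rows=[-0.05,0.12,0,0,0,0,-0.05,0.12,0,0,0,0,-0.05,0.12,0,0,0,0,-0.05,0.12,0,0,0,0,-0.05,0.12,0,0,0,0,-0.05,0.12,0,0,0,0,-0.05,0.12,0,0,0,0,-0.05,0.12,0,0,0,0,-0.05,0.12,0,0,0,0,-0.05,0.12,0,0,0,0,-0.05,0.12,0,0,0,0,-0.05,0.12,0,0,0,0])

```text
time_s: 14.82
ee_pos: [0.2346, 0.3589, 0.2676]
orientation: [-1.209, -1.21, 1.209]
wrist_force: [1.2, 0.2, 0.4]
grip_width: 0.997
```

Call:
apply_moves(rows=[0,0.12,0,0,0,0,0,0.12,0,0,0,0,0,0.1,0,0,0,0,0,0,0,0,0,0,0,0,0,0,0,0])

```text
time_s: 15.23
ee_pos: [0.2354, 0.46, 0.2664]
orientation: [-1.208, -1.21, 1.212]
wrist_force: [0.7, -0.2, -0.1]
grip_width: 0.998
```

```bash
python3 - <<'E'
from h import *
s=ctrl.sense(); print(s["time_s"],s["ee_pos"],s["wrist_force"])
t=cv2.convertScaleAbs(vision.get_image("top"),None,1.8,0); cv2.imwrite("pics/t10.png",cv2.resize(t[110:285,260:460],None,fx=4,fy=4,interpolation=cv2.INTER_CUBIC)[:600])
t=vision.get_image("scene"); t=cv2.convertScaleAbs(t,None,1.8,0); cv2.imwrite("pics/s10.png",cv2.resize(t[184:384,40:300],None,fx=3,fy=3,interpolation=cv2.INTER_CUBIC))
E
```

```text
15.2333 [0.2354465  0.46004707 0.26642233] [ 0.69473764 -0.2350443  -0.10231388]
```

View pics/t10.png

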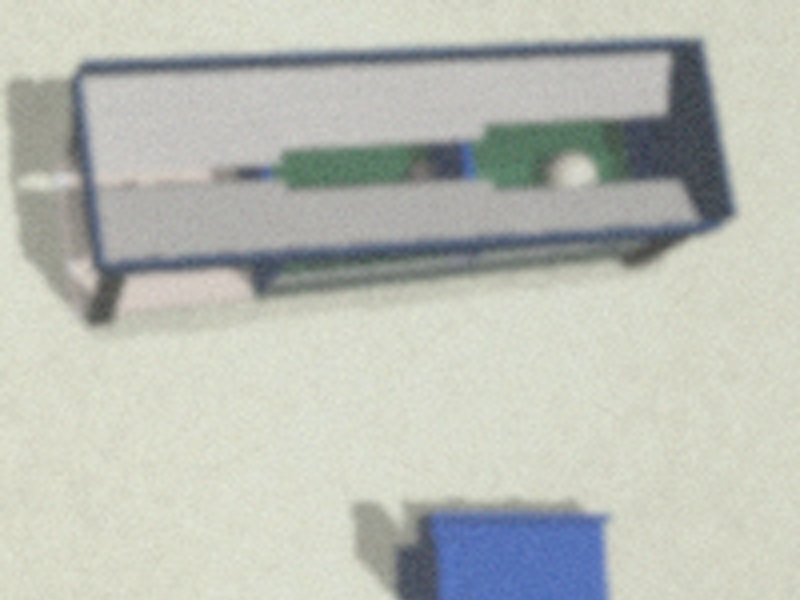

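View pics/s10.png

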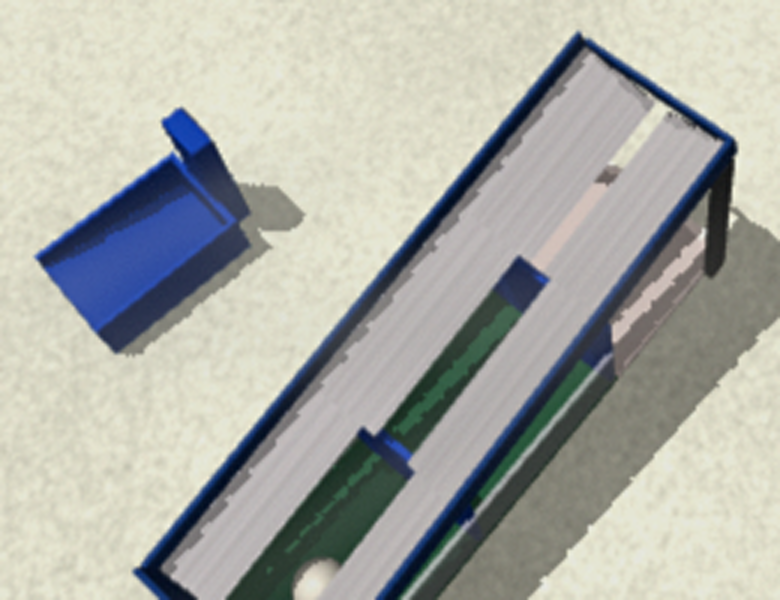

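```bash
python3 - <<'E'
from h import *
np.set_printoptions(precision=4,suppress=True)
a=np.radians(-84);d=np.array([np.cos(a),np.sin(a)]);n=np.array([-d[1],d[0]]);I=np.array([.602,.056])
for nm,u,v,z in(("small",422,165,.012),("big",574,170,.018)):
    p=atz("top",u/4+260,v/4+110,z)[:2]-I; print(nm,p@d,p@n)
b=cv2.convertScaleAbs(cv2.imread("pics/top0.png"),None,2.5,0)[140:165,325:430]; t=cv2.convertScaleAbs(vision.get_image("top"),None,2.5,0)[140:165,325:430]
cv2.imwrite("pics/cmp.png",cv2.resize(cv2.vconcat([b,t]),None,fx=7.5,fy=7.5,interpolation=cv2.INTER_CUBIC))
E
```

```text
small 0.15002819563800507 0.0171155840369634
big 0.2301736224076023 0.004408779421751739
```

View pics/cmp.png

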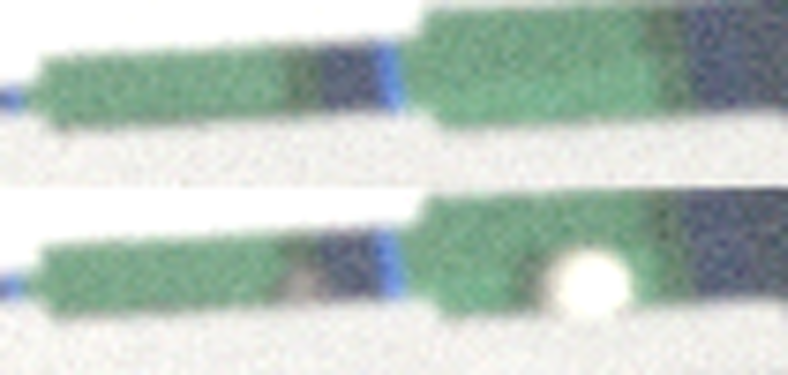

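```bash
python3 -c "
from workcell import ctrl
print(ctrl.finish_job())"
```

```text
the job is handed in; nothing more can be done
None
```

I tipped the blue scoop to 22° over the ramp's high end, and both balls rolled down the trough. I then put the empty scoop back where it came from, upright and released, moved the arm clear and handed the job in at about 15 s of the 56 s allowed. The hand-in gives no verdict.

- **Balls:** in the last top-camera picture the small ball is about 150 mm downhill in the first pocket (55–158 mm), resting against its lower end wall. The big ball is about 230 mm downhill in the last pocket (162–267 mm).
- **Scoop:** the bench pushed back with about 4.6 N when I set it down, with the grip point about 73 mm high and the tool less than 1° off vertical. The last scene picture shows it standing upright and empty.
- **Disagreements:**
  - My position for the ramp's end wall differed by a few millimetres between cameras, within the clearances used.
  - The balls started rolling before 22°, earlier than the 35–40° you gave, so I stopped tipping there.
- **Less certain:** the small ball shows only as a faint grey spot, and its reading leaves little margin in the pocket. I judged it by comparing with the picture from before the tip.

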